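Lock the brush kit tray and hold the big clip open over its batch card

TASK

First swing the tray's keeper bar shut across the toothbrushes until it snaps home in its catch. Then pick up the big spring clip by its handles, squeeze it open and hold it gaping, level and square on, around the batch card's free upright edge at about half its height, with the card's edge well inside the jaws and the clip touching neither card nor tray, ready for a colleague to slip a sheet in. Finish while holding it there, wide open: do not let go, and leave the brushes and the other things on the bench where they are.

Things in the scene. Friction and masses are not known exactly. Their poses are not given: they have to be found in the camera images.
- tray: Fixed grey kit tray: plate 170 (x) by 280 (y) by 12 mm with three toothbrushes in grooves along x. Origin at the table surface; the plate spans x -85..85, y -145..135 mm. x points away from the robot along the brushes (bristles at +x), y to the left, z up. Keeper bar over its left part, upright batch card along its right edge.
- keeper (a joint): Hinge angle (rad) of the steel keeper bar (round, 12 mm, 160 mm long, axis 30 mm above the table). 0 = shut, across the brushes along the tray's y, at its stop; positive = open, free end swung to the tray's -x (front); at most 1.6. A sprung brass roller in the catch resists from 0.14 (push about 5 N at the knob); past 0.07 it snaps up behind the bar and keeps it at 0 to 0.02. Light friction elsewhere.
- keeper_knob (a point): Middle of the upright black round knob at the bar's free end: 16 mm diameter, 34 mm tall (34 to 68 mm above the table), this point 52 mm above the table, 153 mm from the hinge axis; it turns with the bar. It can be pinched from above or pushed. The hinge lies along this point's +y.
- keeper_hinge (a point): Point on the keeper's upright hinge axis at knob height (52 mm above the table); in the tray's frame at x -30, y +108 mm.
- card_edge (a point): Middle of the batch card's free upright edge, which faces the robot and overhangs the tray's front by 30 mm; 67 mm above the table. The card is fixed: stiff white board 4 mm thick, 135 mm long, 14 to 120 mm above the table. Axes: x along the card away from this edge, y the card's normal, z up. The aluminium holder walls at its foot begin 57 mm behind this edge.
- clip_mid (a point): Middle of the big aluminium spring clip (60 g, lying on its side, 26 mm tall), on its pivot, 13 mm above the table at the start. x points out through the jaws, y across, z up. Jaw tips 48 mm ahead, handle ends 60 mm behind. Shut, the handles splay: 43 mm wide 42 mm behind the pivot (best place to squeeze), 52 mm at the ends. Wide open they are parallel, 20 mm wide, and the jaws gape 25 mm.
- jaw_left (a joint): Angle (rad) by which the clip's left leg is spread: 0 = shut, 0.27 = wide open at its stop. A spring pushes it shut: squeezing the handles takes about 3 N per finger to start and 8 N wide open; 15 to 25 N of grip holds it on the stop. Above 0.17 it is gaping. Both legs spread equally.
- jaw_right (a joint): The same for the right leg; both legs spread equally.
- clip: The whole spring clip (its two legs included); origin on its pivot axis at the underside, axes as clip_mid.
- stray0: A loose pink toothbrush on the bench at the left, 165 mm long, 16 mm high at the bristles; leave alone. Origin under its middle, x towards the bristles.
- stray1: Another loose pink toothbrush at the left, nearer the robot, same size; leave alone.
- tape_roll: A tape roll lying flat, 72 mm diameter, 24 mm high, behind the clip; leave alone. Origin at the centre of its underside.
- pliers: Pliers with red handles, about 135 mm long, 12 mm high, right of the tray; leave alone. Origin under the pivot, x towards the nose.
- pencil: A pencil 165 mm long, 8 mm thick, between robot and tray; leave alone. Origin under its middle, x towards its point.
- cup: A white plastic cup, 72 mm wide, 85 mm high, at the right; leave alone. Origin at the centre of its underside.
- brush0_mid (a point): Middle of the right toothbrush in the tray (165 mm long, handle 8 mm high lying on the plate, bristles at +x, top 27 mm above the table); it lies loose in its groove, 3.5 mm below the keeper bar's path.
- brush1_mid (a point): Middle of the middle toothbrush in the tray (165 mm long, handle 8 mm high lying on the plate, bristles at +x, top 27 mm above the table); it lies loose in its groove, 3.5 mm below the keeper bar's path.
- brush2_mid (a point): Middle of the left toothbrush in the tray (165 mm long, handle 8 mm high lying on the plate, bristles at +x, top 27 mm above the table); it lies loose in its groove, 3.5 mm below the keeper bar's path.
Not all that is in view belongs to the job. Of the things that look like the clip, take the one that is farthest to the robot's right at the start.

How it is judged (in metres and radians):
On the way, in this order (a step that is already met when the one before it is completed fails the run):
1. the keeper bar is snapped shut in its catch (value of joint keeper below 0.045 rad and height (world z) of clip_mid below 0.03 m), for 0.2 s.
2. the clip is lifted and held gaping (value of joint keeper below 0.045 rad and height (world z) of clip_mid above 0.04 m and value of joint each of jaw_left, jaw_right above 0.17 rad), for 0.2 s.
At the end, for the whole second after the job is handed in: Keeper in its catch (< 0.045 rad). Fingers hold the clip still and level, in line with the card within 0.25 rad, legs spread > 0.17 rad; mid-point of the card's free edge 10 to 40 mm ahead of the clip's middle, within 10 mm sideways, 22 mm in height; clip touches neither card nor tray (value of joint keeper below 0.045 rad and value of joint each of jaw_left, jaw_right above 0.17 rad and x of card_edge in the frame of clip_mid between 0.01 and 0.04 m and y of card_edge in the frame of clip_mid between -0.01 and 0.01 m and z of card_edge in the frame of clip_mid between -0.022 and 0.022 m and angle between clip_mid's own z axis and vertical below 0.25 rad and angle between the x axis of clip_mid and the x axis of card_edge, either way round below 0.25 rad and contact force between clip and tray below 0.3 N and contact force between the fingers and clip above 3 N and linear speed of clip below 0.03 m/s); the arm keeps its last pose, push and grip.
It fails at once if a toothbrush in the tray is shifted by more than 25 mm (distance of any of brush0_mid, brush1_mid, brush2_mid from where it was at the start of the episode above 0.025 m).
It fails at once if another loose thing on the bench is pushed away by more than 40 mm (distance of any of stray0, stray1, tape_roll, pliers, pencil, cup from where it was at the start of the episode above 0.04 m).
It also fails if it takes over 61 s, if anything falls off the work surface, if the arm or the gripper's body presses on something with over 40 N, if the wrist force passes 120 N, or if a joint passes its speed limit or range.

ROBOT

A 7-joint arm with a two-finger parallel gripper is mounted at the origin on the work surface. World frame = base frame: x ahead of the robot, y to its left, z up, the work surface at z = 0. Lengths are in m, angles in degrees, forces in N, time in s.
With the tool pointing down it reaches from about 0.4 to 0.85 m from the base axis. Payload 4.4 kg.
Tool frame: the origin (TCP) lies at the very end of the fingers, on their centre line; the grasp point (between the pads) lies 19 mm behind it; z points along the fingers, x is the direction in which the jaws open and shut, and the axes are right-handed (so a half turn about z gives the same grasp; the last joint's range is limited). The gripper opens to 94 mm and grips with 3 to 60 N. Pads are 16 mm wide; open, the fingers measure 119 mm over their backs; the gripper's body (75 mm by 177 mm) begins 78 mm behind the grasp point.
Start: joints at [61.719, 36.005, 2.206, 86.941, -1.547, 57.084, -1.146], TCP at [0.27, -0.591, 0.205] pointing down, gripper open.
Joint ranges: [-175.42, 175.42], [-21.48, 121.26], [-71.46, 75.88], [10.55, 141.38], [-63.04, 243.04], [13.31, 113.54], [-168.57, 168.57]. Speed limits (degrees/s): [147.25, 147.25, 180, 180, 180, 180, 180].

INTERFACE

Orientations are given as [roll, pitch, yaw] about the fixed x, y, z axes, in that order (R = Rz(yaw) Ry(pitch) Rx(roll)).
In Python, from cell import env gives the robot as it stands. The module is installed in compiled form; this text tells all that it offers.
- The arm moves only by the tool servo_tool, never from a script. Its argument "plan" is a list of rows, each an object with "gripper": the opening, from 0 (shut) to 1 (fully open); "xyz": the shift along the tool's x, y, z in m, a list of three; "turn": the turn about the tool's z in degrees. A call has 1 to 12 rows; each row is the pose to reach, as a shift and turn from the pose measured when the call began, along the tool's axes at that moment; what a row does not reach only later rows make up. A row lasts 1/8 s, in which the tool goes at most 62.5 mm and 10.7 degrees, less where a joint would pass 70% of its speed; a pose out of reach is approached as far as the arm can. A call with a gripper value outside its range is refused whole. The fingers move at their own pace and stop on an object; "squeeze" is the grip in N (left out, the last holds). Time passes only in rows, so rows that repeat a pose let the fingers close. It gives the time, the measured TCP pose, the force and the opening at its end, in the units of the state.
- env.get_state(): the state, without advancing time (a new reading comes with each control period).
- env.grab_frame(name): name is "scene" or "top"; returns (picture, depth): 480x640x3 uint8, red, green, blue; 480x640 float32, m along the optical axis (not along the pixel's ray), 0 where there is no reading.
- env.camera_info(name): a dict with "mtx" (3x3 intrinsics, pixels), "k1" (the pictures are not rectified: a ray, as slopes to the right and down, at radius r is drawn at 1 + k1 r^2 times it, then the intrinsics apply), "R" (3x3) and "t" (3): a world point X has camera coordinates R X + t. Camera axes: x right, y down, z forward; pixel columns grow to the right and rows downward; lengths in m; the calibration is good to about 2 mm. A picture is of the moment at which its call begins. camera_info takes no time and is no camera call.
- env.job_done(): hands the job in, once; it reports no verdict.
The state is a dict: "time_s": time; "q": joint angles; "dq": joint speeds; "joint_torque": joint torques, N m; "ee_pos": TCP position; "tcp_rot": TCP orientation; "ft_force": force on the tool from outside, world axes, zero at the start; "ft_torque": the same for the moment, N m; "opening": opening from 0.0 (shut) to 1.0 (fully open).
Only numpy, scipy, OpenCV 4.12 (cv2) and the standard library are available. Lean on these libraries where they do the work, as an engineer would, in place of code of your own. Each camera call takes 0.05 s, during which the arm holds its last target.

## Working session

There is one attempt and no reset: what is moved stays moved. The work goes in short steps, Python scripts to look and compute and a tool call to move; the robot and the scene stay as the last step left them, time stands still between calls to the robot, and variables do not carry over. Pictures are saved under pics/ and viewed, and the job is handed in when it is done.

Besides the shell and the picture viewer there is one more tool, called after "Emit:" as name(argument=value, ...) on one line, values as JSON. servo_tool: Moves the arm, as the interface text tells. Its arguments: {"type":"object","properties":{"plan":{"type":"array"},"squeeze":{"type":"number"}},"required":["plan"]}

```bash
mkdir -p pics
python3 - <<'E'
from cell import env
import cv2,numpy as np
print(env.get_state())
for n in("scene","top"):
    p,d=env.grab_frame(n); c=env.camera_info(n); print(n,c)
    cv2.imwrite(f"pics/{n}0.png",p[:,:,::-1]); np.savez(f"{n}0.npz",p=p,d=d)
E
```

```text
{'time_s': 0.0, 'q': array([61.71791684, 36.05754059,  2.20481306, 86.99273875, -1.546173  ,
       57.08334007, -1.14528976]), 'dq': array([-0.00255157,  0.07491067,  0.0833182 ,  0.07223461,  0.02948247,
       -0.02076176, -0.02005447]), 'joint_torque': array([ 1.02951424e-03, -5.49723959e+01,  1.14333406e+00, -1.86633986e+01,
       -5.23334218e-02,  2.35924363e-02,  1.20954969e-04]), 'ee_pos': array([ 0.26941327, -0.59084012,  0.2045886 ]), 'tcp_rot': array([ 1.79996767e+02,  1.03835590e-01, -6.54886594e+01]), 'ft_force': array([ 0.14226361,  0.00406293, -0.43267636]), 'ft_torque': array([-0.00214436, -0.03331629, -0.03294812]), 'opening': 0.9997458358395224}
scene {'mtx': array([[435.56284627,   0.        , 329.31235276],
       [  0.        , 435.56284627, 237.00880506],
       [  0.        ,   0.        ,   1.        ]]), 'k1': -0.07061193472770559, 'R': array([[-0.58026261,  0.81442088,  0.00373337],
       [ 0.57146969,  0.41042108, -0.71061729],
       [-0.58027381, -0.41021113, -0.70356885]]), 't': array([ 0.32153993, -0.24511725,  1.34503658])}
top {'mtx': array([[545.22978735,   0.        , 314.98050123],
       [  0.        , 545.22978735, 244.19526816],
       [  0.        ,   0.        ,   1.        ]]), 'k1': 0.047731648282237873, 'R': array([[ 0.05107154, -0.99868414, -0.00465603],
       [-0.97800995, -0.04906924, -0.20270359],
       [ 0.2022084 ,  0.01490603, -0.97922907]]), 't': array([-0.06103743,  0.54557092,  1.44022395])}
```

View pics/scene0.png

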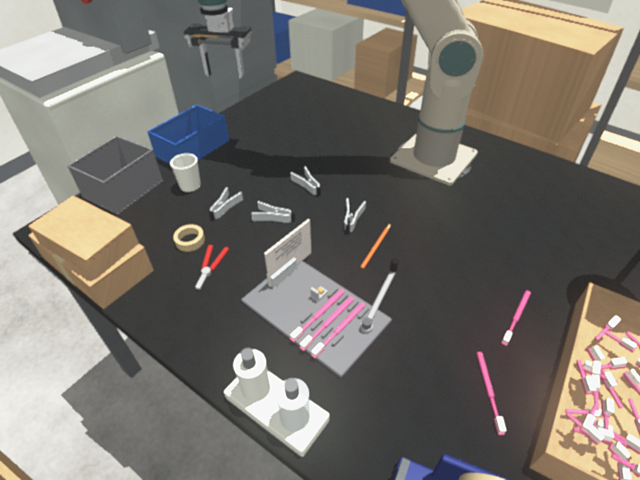

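View pics/top0.png

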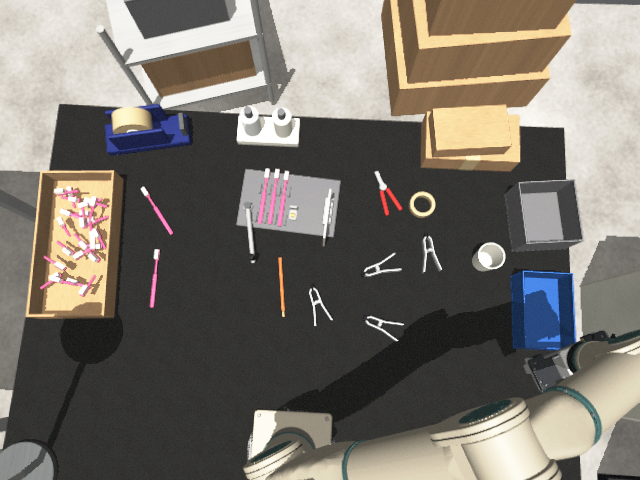

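The top view shows the tray at (290,203), the knob near (252,258), the card edge near (324,242), and four clips. The rightmost is at (430,254), beside the tape roll at (422,204). Next I enlarge these areas.

```bash
cat > h.py <<'E'
import cv2,numpy as np
from cell import env
C={n:env.camera_info(n) for n in("scene","top")}
def ray(n,uv):
    c=C[n];k=np.array([c["k1"],0,0,0,0.])
    s=cv2.undistortPoints(np.array(uv,float).reshape(-1,1,2),c["mtx"],k).reshape(-1,2)
    d=np.c_[s,np.ones(len(s))]@c["R"]; return -c["R"].T@c["t"],d
def onz(n,uv,z):
    o,d=ray(n,uv); return o+d*((z-o[2])/d[:,2])[:,None]
def proj(n,X):
    c=C[n];k=np.array([c["k1"],0,0,0,0.])
    return cv2.projectPoints(np.array(X,float).reshape(-1,1,3),cv2.Rodrigues(c["R"])[0],c["t"],c["mtx"],k)[0].reshape(-1,2)
def crop(p,x0,y0,w,h,f,name):
    cv2.imwrite(name,cv2.resize(p[y0:y0+h,x0:x0+w,::-1],None,fx=f,fy=f,interpolation=cv2.INTER_CUBIC))
E
python3 - <<'E'
from h import *
p=np.load("top0.npz")["p"]; s=np.load("scene0.npz")["p"]
crop(p,230,160,120,110,6,"pics/t_tray.png"); crop(p,350,180,100,110,5,"pics/t_clip.png")
crop(s,190,170,120,80,6,"pics/s_clip.png"); crop(s,240,210,160,120,5,"pics/s_tray.png")
E
```

```text
(no output)
```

View pics/t_tray.png

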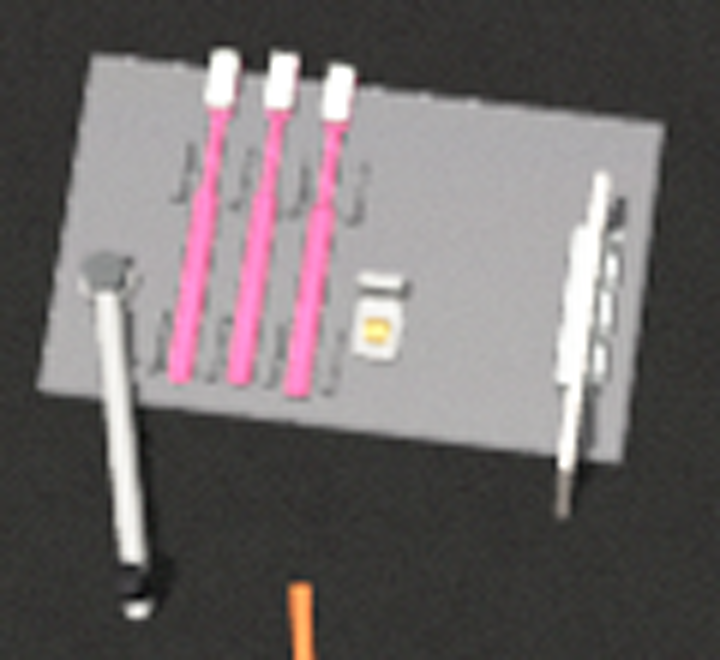

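View pics/t_clip.png

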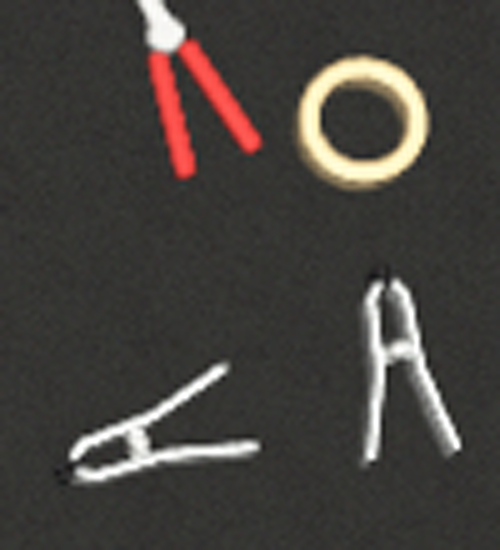

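View pics/s_clip.png

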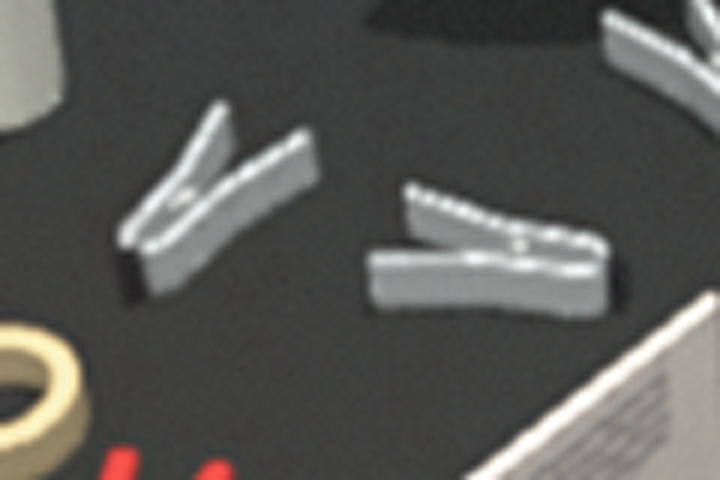

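View pics/s_tray.png

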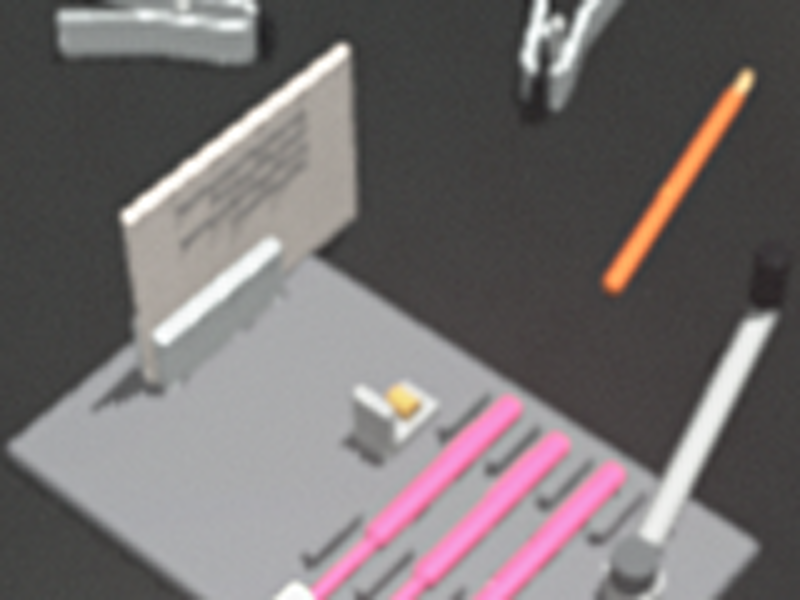

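Run:
```python
from h import *
np.set_printoptions(precision=4,suppress=True)
u=lambda X,f,o:(np.array(X,float)+.5)/f-.5+np.array(o)
co=onz("top",u([[92,55],[665,123],[622,462],[38,390]],6,(230,160)),.012); print(co)
loc=np.array([[85,135],[85,-145],[-85,-145],[-85,135.]])/1000
a=loc-loc.mean(0);b=co[:,:2]-co[:,:2].mean(0)
th=np.arctan2((a[:,0]*b[:,1]-a[:,1]*b[:,0]).sum(),(a*b).sum());R=np.array([[np.cos(th),-np.sin(th)],[np.sin(th),np.cos(th)]])
o=co[:,:2].mean(0)-R@loc.mean(0);print("tray",o,np.degrees(th)); print(co[:,:2]-(loc@R.T+o))
w=lambda x,y,z:np.r_[o+R@[x,y],z]
H=w(-.03,.108,.052);print("hinge",H)
kt=onz("top",u([[133,572]],6,(230,160)),.068);ks=onz("scene",u([[771,250],[768,275]],5,(240,210)),.068);print("knob top",kt,ks, onz("scene",u([[768,278]],5,(240,210)),.052))
for k in(kt[0],ks[0]):
  v=R.T@(k[:2]-H[:2]);print("r",np.hypot(*v),"ang",np.arctan2(-v[0],-v[1]))
# bar centreline in top, z=.03+
bl=onz("top",u([[105,300],[132,555]],6,(230,160)),.036);v=R.T@(bl[1]-bl[0])[:2];print("bar ang",np.arctan2(-v[0],-v[1]))
# card free edge (top view top corner; scene top/bottom corners)
print("card", onz("top",u([[563,470]],6,(230,160)),.12), onz("scene",u([[346,47]],5,(240,210)),.12),onz("scene",u([[356,215]],5,(240,210)),.014),onz("top",u([[562,517],[603,175]],6,(230,160)),.12))
c=onz("top",u([[380,278],[400,349],[370,460],[455,448],[365,300],[412,300]],5,(350,180)),.026);print("clip",c)
c=onz("scene",u([[183,195],[122,243],[150,253],[220,105],[303,135]],6,(190,170)),.026);print("clip s",c)
```

```text
[[ 0.7704  0.1821  0.012 ]
 [ 0.7499 -0.0965  0.012 ]
 [ 0.5816 -0.0833  0.012 ]
 [ 0.6026  0.1949  0.012 ]]
tray [0.6765 0.0543] -4.3166778877299405
[[-0.001  -0.0004]
 [-0.0005  0.0002]
 [ 0.0008  0.0006]
 [ 0.0007 -0.0004]]
hinge [0.6547 0.1642 0.052 ]
knob top [[0.5072 0.136  0.068 ]] [[0.5023 0.1358 0.068 ]
 [0.5159 0.142  0.068 ]] [[0.504  0.1372 0.052 ]]
r 0.15015402415745005 ang 1.3065339326767385
r 0.1550007803373157 ang 1.3108209345257098
bar ang 1.317845153947927
card [[ 0.5526 -0.0556  0.12  ]] [[ 0.5506 -0.0589  0.12  ]] [[ 0.5516 -0.056   0.014 ]] [[ 0.5316 -0.0562  0.12  ]
 [ 0.6881 -0.067   0.12  ]]
clip [[ 0.5953 -0.341   0.026 ]
 [ 0.5553 -0.3525  0.026 ]
 [ 0.4919 -0.3365  0.026 ]
 [ 0.501  -0.3831  0.026 ]
 [ 0.5823 -0.3328  0.026 ]
 [ 0.5836 -0.3589  0.026 ]]
clip s [[ 0.5546 -0.3559  0.026 ]
 [ 0.593  -0.3543  0.026 ]
 [ 0.5905 -0.3395  0.026 ]
 [ 0.4992 -0.3886  0.026 ]
 [ 0.4929 -0.3419  0.026 ]]
```

```bash
cat >> h.py <<'E'
O=np.array([.6765,.0543]);TH=np.radians(-4.32);RT=np.array([[np.cos(TH),-np.sin(TH)],[np.sin(TH),np.cos(TH)]])
H=O+RT@[-.03,.108]
def knob(a): return H+RT@(.153*np.array([-np.sin(a),-np.cos(a)]))
from scipy.spatial.transform import Rotation as Ro
def plan(targets):  # (x,y,z,yaw)
    s=env.get_state(); R=Ro.from_euler('xyz',s['tcp_rot'],degrees=True).as_matrix()
    for x,y,z,yaw in targets:
        d=R.T@(np.array([x,y,z])-s['ee_pos']); t=-((yaw-s['tcp_rot'][2]+180)%360-180)
        print(np.round(d,4),round(t,1))
E
python3 - <<'E'
from h import *
np.set_printoptions(precision=4,suppress=True)
d=np.load("top0.npz")["d"]
def dp(u,v):
    o,r=ray("top",[[u,v]]); return (o+r[0]*d[v,u])
for uv in [(293,205),(293,207),(293,209),(292,214),(293,217),(252,255),(252,258),(247,205),(270,240-40),(324,238),(430,254-4)]:
    X=dp(*uv); print(uv,X,RT.T@(X[:2]-O))
print(knob(1.31),knob(0))
plan([(.40,-.25,.20,-79),(*knob(1.31),.14,-79.3)])
E
```

```text
(293, 205) [0.6678 0.036  0.0145] [-0.0073 -0.0189]
(293, 207) [0.6538 0.0339 0.0438] [-0.0211 -0.0221]
(293, 209) [0.6526 0.0345 0.0269] [-0.0224 -0.0215]
(292, 214) [0.638  0.0365 0.0262] [-0.0371 -0.0206]
(293, 217) [0.6311 0.0336 0.0195] [-0.0437 -0.0241]
(252, 255) [0.507  0.1353 0.0683] [-0.1752  0.068 ]
(252, 258) [0.4981 0.1342 0.072 ] [-0.1839  0.0662]
(247, 205) [0.6547 0.164  0.038 ] [-0.03    0.1077]
(270, 200) [0.6817 0.1036 0.0062] [0.0015 0.0496]
(324, 238) [ 0.5571 -0.0572  0.099 ] [-0.1107 -0.1202]
(430, 250) [ 0.5553 -0.3552  0.018 ] [-0.09   -0.4175]
[0.5043 0.136 ] [0.6432 0.0117]
[-0.256  -0.2602  0.0051] 13.5
[-0.5639 -0.5153  0.0656] 13.8
```

Emit:
servo_tool(plan=[{"gripper": 1, "xyz": [-0.045, -0.041, 0], "turn": 1}, {"gripper": 1, "xyz": [-0.09, -0.083, 0], "turn": 2}, {"gripper": 1, "xyz": [-0.135, -0.125, 0], "turn": 4}, {"gripper": 1, "xyz": [-0.18, -0.166, 0], "turn": 6}, {"gripper": 1, "xyz": [-0.225, -0.207, 0], "turn": 8}, {"gripper": 1, "xyz": [-0.27, -0.248, 0], "turn": 10}, {"gripper": 1, "xyz": [-0.315, -0.29, 0], "turn": 12}, {"gripper": 1, "xyz": [-0.36, -0.33, 0], "turn": 13.8}, {"gripper": 1, "xyz": [-0.405, -0.372, 0.01], "turn": 13.8}, {"gripper": 1, "xyz": [-0.45, -0.413, 0.02], "turn": 13.8}, {"gripper": 1, "xyz": [-0.495, -0.455, 0.03], "turn": 13.8}, {"gripper": 1, "xyz": [-0.54, -0.495, 0.04], "turn": 13.8}])

```text
time_s: 1.6
ee_pos: [0.4962, 0.1078, 0.1651]
tcp_rot: [180.0, 0.1, -79.3]
ft_force: [0.5, -1.0, 0.0]
opening: 1.002
```

Run:
```python
from h import *
plan([(*knob(1.31),.10,-79.3),(*knob(1.31),.046,-79.3)])
print(env.get_state()['q'])
p,d=env.grab_frame("scene"); cv2.imwrite("pics/s1.png",p[:,:,::-1])
```

```text
[-0.0262 -0.0133  0.0651] 0.0
[-0.0261 -0.0133  0.1191] 0.0
[-16.14526834  27.62471363   1.11940541 111.95284043  -0.92474667
  40.44974942 -93.73668983]
```

View pics/s1.png

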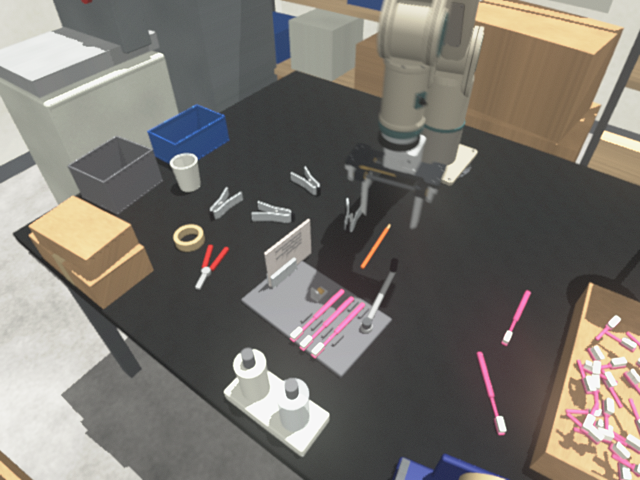

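The gripper is poised over the bar's free end at (395,265), with the fingers well clear of the pencil and card. I descend and pinch the knob.

Emit:
servo_tool(plan=[{"gripper": 1, "xyz": [-0.026, -0.0133, 0.02], "turn": 0}, {"gripper": 1, "xyz": [-0.026, -0.0133, 0.06], "turn": 0}, {"gripper": 1, "xyz": [-0.026, -0.0133, 0.1], "turn": 0}, {"gripper": 1, "xyz": [-0.026, -0.0133, 0.119], "turn": 0}, {"gripper": 1, "xyz": [-0.026, -0.0133, 0.119], "turn": 0}, {"gripper": 0, "xyz": [-0.026, -0.0133, 0.119], "turn": 0}, {"gripper": 0, "xyz": [-0.026, -0.0133, 0.119], "turn": 0}, {"gripper": 0, "xyz": [-0.026, -0.0133, 0.119], "turn": 0}, {"gripper": 0, "xyz": [-0.026, -0.0133, 0.119], "turn": 0}, {"gripper": 0, "xyz": [-0.026, -0.0133, 0.119], "turn": 0}, {"gripper": 0, "xyz": [-0.026, -0.0133, 0.119], "turn": 0}], squeeze=12)

```text
time_s: 3.02
ee_pos: [0.5056, 0.1473, 0.0454]
tcp_rot: [-179.9, 0.4, -78.7]
ft_force: [0.8, 0.1, 0.3]
opening: 0.401
```

Run:
```python
from h import *
s=env.get_state();print(s['opening']*94,s['ft_force'],s['ee_pos'])
for a in np.linspace(1.31,0,12):
    print(round(a,3),end=' ');plan([(*knob(a),.046,-4.32-np.degrees(a))])
plan([(*knob(-0.02),.046,-4.32)])
```

```text
37.65297785042516 [0.83880844 0.14063675 0.25591945] [0.50564843 0.14733696 0.04536996]
1.31 [ 0.0108  0.0035 -0.0007] 0.7
1.191 [ 0.029   0.0026 -0.0009] -6.1
1.072 [ 0.047  -0.0004 -0.001 ] -12.9
0.953 [ 0.0644 -0.0055 -0.0011] -19.8
0.834 [ 0.0812 -0.0127 -0.0012] -26.6
0.715 [ 0.0969 -0.0218 -0.0013] -33.4
0.595 [ 0.1115 -0.0327 -0.0014] -40.2
0.476 [ 0.1247 -0.0453 -0.0015] -47.1
0.357 [ 0.1363 -0.0593 -0.0015] -53.9
0.238 [ 0.1461 -0.0746 -0.0016] -60.7
0.119 [ 0.1541 -0.091  -0.0016] -67.5
0.0 [ 0.16   -0.1082 -0.0016] -74.4
[ 0.1608 -0.1112 -0.0016] -74.4
```

Run:
```python
from h import *
p,d=env.grab_frame("scene"); crop(p,320,150,140,130,5,"pics/s2.png")
s=env.get_state();print(s['opening']*94,s['ft_force'],s['ee_pos'],s['dq'],s['time_s'])
```

```text
33.39811283608608 [ 0.41396535 -0.2494955   0.31471587] [0.5056257  0.14731396 0.04534637] [0.00195222 0.13798967 0.10472758 0.08195963 0.13895276 0.00367098
 0.09680465] 3.075
```

View pics/s2.png

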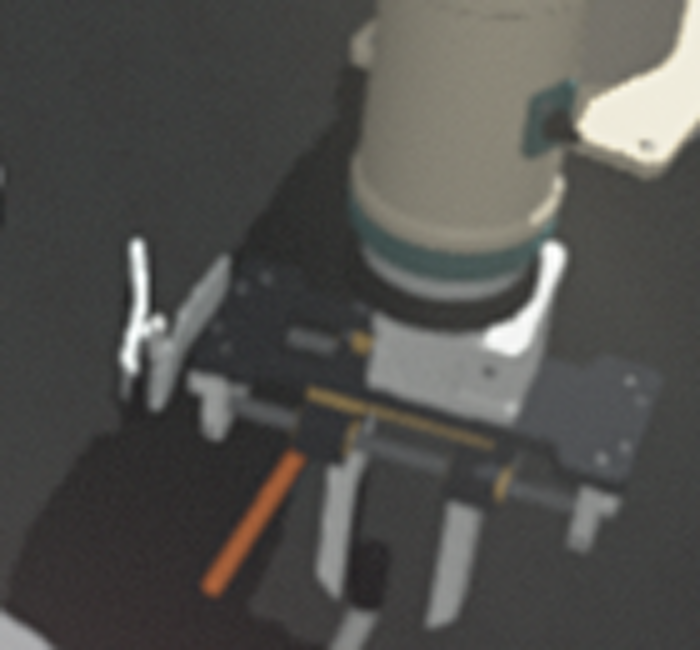

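The fingers are still closing, with the knob at (372,575) in the crop and off-centre. I had measured before the arm settled, so I recentre while closing.

Emit:
servo_tool(plan=[{"gripper": 0.3, "xyz": [0.008, 0.003, 0], "turn": 0.7}, {"gripper": 0.3, "xyz": [0.0108, 0.0035, 0], "turn": 0.7}, {"gripper": 0, "xyz": [0.0108, 0.0035, 0], "turn": 0.7}, {"gripper": 0, "xyz": [0.0108, 0.0035, 0], "turn": 0.7}, {"gripper": 0, "xyz": [0.0108, 0.0035, 0], "turn": 0.7}, {"gripper": 0, "xyz": [0.0108, 0.0035, 0], "turn": 0.7}, {"gripper": 0, "xyz": [0.0108, 0.0035, 0], "turn": 0.7}, {"gripper": 0, "xyz": [0.0108, 0.0035, 0], "turn": 0.7}], squeeze=12)

```text
time_s: 4.08
ee_pos: [0.5043, 0.1361, 0.0452]
tcp_rot: [-179.9, 0.4, -79.4]
ft_force: [-1.2, 1.2, -0.2]
opening: 0.162
```

Run:
```python
from h import *
s=env.get_state();print(s['opening']*94,s['ft_force'],s['ee_pos'],s['q'])
for a in np.linspace(1.31,0,12):
    print(round(a,3),end=' ');plan([(*knob(a),.046,-4.32-np.degrees(a))])
plan([(*knob(-0.02),.046,-4.32)])
```

```text
15.255636640022807 [-1.24810006  1.17647113 -0.19651848] [0.50425834 0.1360545  0.04522876] [-18.03028589  39.70025611   0.23488029 114.99350304  -1.34749379
  25.13305324 -95.99057431]
1.31 [ 0.     -0.0001 -0.0008] 0.0
1.191 [ 0.0182 -0.0012 -0.0009] -6.8
1.072 [ 0.0361 -0.0044 -0.001 ] -13.6
0.953 [ 0.0535 -0.0097 -0.0012] -20.5
0.834 [ 0.0702 -0.0171 -0.0013] -27.3
0.715 [ 0.0858 -0.0264 -0.0014] -34.1
0.595 [ 0.1003 -0.0375 -0.0015] -40.9
0.476 [ 0.1133 -0.0502 -0.0015] -47.7
0.357 [ 0.1247 -0.0644 -0.0016] -54.6
0.238 [ 0.1344 -0.0798 -0.0016] -61.4
0.119 [ 0.1421 -0.0963 -0.0017] -68.2
0.0 [ 0.1479 -0.1136 -0.0017] -75.0
[ 0.1486 -0.1166 -0.0017] -75.0
```

Gripped at 15–16 mm, which matches the knob. I follow the arc.

Emit:
servo_tool(plan=[{"gripper": 0, "xyz": [0.009, -0.0004, -0.0008], "turn": -3.4}, {"gripper": 0, "xyz": [0.0182, -0.0012, -0.0009], "turn": -6.8}, {"gripper": 0, "xyz": [0.0361, -0.0044, -0.001], "turn": -13.6}, {"gripper": 0, "xyz": [0.0535, -0.0097, -0.0012], "turn": -20.5}, {"gripper": 0, "xyz": [0.0702, -0.0171, -0.0013], "turn": -27.3}, {"gripper": 0, "xyz": [0.0858, -0.0264, -0.0014], "turn": -34.1}, {"gripper": 0, "xyz": [0.1003, -0.0375, -0.0015], "turn": -40.9}, {"gripper": 0, "xyz": [0.1133, -0.0502, -0.0015], "turn": -47.7}, {"gripper": 0, "xyz": [0.1247, -0.0644, -0.0016], "turn": -54.6}, {"gripper": 0, "xyz": [0.1344, -0.0798, -0.0016], "turn": -61.4}, {"gripper": 0, "xyz": [0.1344, -0.0798, -0.0016], "turn": -61.4}, {"gripper": 0, "xyz": [0.1344, -0.0798, -0.0016], "turn": -61.4}], squeeze=20)

```text
time_s: 5.58
ee_pos: [0.6057, 0.0169, 0.0454]
tcp_rot: [-179.7, 0.2, -18.1]
ft_force: [-1.2, -6.1, -3.3]
opening: 0.164
```

Run:
```python
from h import *
s=env.get_state();print(s['opening']*94,s['ft_force'],s['ee_pos'],s['q'])
v=RT.T@(s['ee_pos'][:2]-H);print(np.hypot(*v),np.arctan2(-v[0],-v[1]))
for a in(.18,.119,.06,0,-.02,-.04):plan([(*knob(a),.046,-4.32-np.degrees(a))])
```

```text
15.388177655411882 [-1.19568022 -6.06324106 -3.25170608] [0.60573825 0.01686111 0.04539599] [  7.46030713  45.39055231 -18.74809581 100.98041003  21.62912425
  37.28258617 -41.60625132]
0.15531781055543012 0.24544628885696465
[ 0.01   -0.0026 -0.0006] -3.5
[ 0.0193 -0.0035 -0.0007] -7.0
[ 0.0282 -0.0048 -0.0007] -10.4
[ 0.0372 -0.0067 -0.0007] -13.8
[ 0.0402 -0.0075 -0.0007] -15.0
[ 0.0431 -0.0083 -0.0007] -16.1
```

Emit:
servo_tool(plan=[{"gripper": 0, "xyz": [0.01, -0.0025, -0.0006], "turn": -3.5}, {"gripper": 0, "xyz": [0.0193, -0.0035, -0.0006], "turn": -7}, {"gripper": 0, "xyz": [0.0282, -0.0048, -0.0006], "turn": -10.4}, {"gripper": 0, "xyz": [0.0372, -0.0067, -0.0006], "turn": -13.8}, {"gripper": 0, "xyz": [0.041, -0.0075, -0.0006], "turn": -13.8}, {"gripper": 0, "xyz": [0.041, -0.0075, -0.0006], "turn": -13.8}, {"gripper": 0, "xyz": [0.041, -0.0075, -0.0006], "turn": -13.8}], squeeze=30)

```text
time_s: 6.45
ee_pos: [0.6445, 0.0088, 0.0454]
tcp_rot: [-180.0, 0.4, -4.4]
ft_force: [-2.8, -6.7, -0.4]
opening: 0.167
```

Run:
```python
from h import *
s=env.get_state();print(s['opening']*94,s['ft_force'],s['ee_pos'],s['q'])
v=RT.T@(s['ee_pos'][:2]-H);print(np.hypot(*v),np.arctan2(-v[0],-v[1]))
```

```text
15.654878244413894 [-2.7822412  -6.67440927 -0.38262744] [0.64447683 0.00875102 0.04535004] [ 10.08785547  48.49144766 -22.88574642  94.06867968  25.12755352
  42.9924142  -29.01673684]
0.15583898580097383 -0.009618248314336723
```

Emit:
servo_tool(plan=[{"gripper": 0, "xyz": [0.003, 0, 0], "turn": 0}, {"gripper": 0, "xyz": [0.006, 0, 0], "turn": 0}, {"gripper": 0, "xyz": [0.006, 0, 0], "turn": 0}])

```text
time_s: 6.82
ee_pos: [0.6446, 0.0085, 0.0451]
tcp_rot: [179.9, 1.0, -4.4]
ft_force: [-11.8, -2.5, 7.5]
opening: 0.162
```

Run:
```python
from h import *
s=env.get_state();print(s['opening']*94,s['ft_force'],s['ee_pos'])
v=RT.T@(s['ee_pos'][:2]-H);print(np.hypot(*v),np.arctan2(-v[0],-v[1]))
```

```text
15.220687730322094 [-11.80916023  -2.53453029   7.48580273] [0.64463715 0.00854085 0.04509979]
0.1560382588536592 -0.01073197574960237
```

The bar is at its stop: force rose and it didn't move. I release and raise.

Emit:
servo_tool(plan=[{"gripper": 0.6, "xyz": [0, 0, 0], "turn": 0}, {"gripper": 0.6, "xyz": [0, 0, 0], "turn": 0}, {"gripper": 0.6, "xyz": [0, 0, 0], "turn": 0}, {"gripper": 0.6, "xyz": [0, 0, 0], "turn": 0}, {"gripper": 0.6, "xyz": [0, 0, -0.04], "turn": 0}, {"gripper": 0.6, "xyz": [0, 0, -0.1], "turn": 0}, {"gripper": 0.6, "xyz": [0, 0, -0.15], "turn": 0}, {"gripper": 0.6, "xyz": [0, 0, -0.15], "turn": 0}, {"gripper": 0.6, "xyz": [-0.06, 0, -0.15], "turn": 0}, {"gripper": 0.6, "xyz": [-0.12, 0, -0.15], "turn": 0}, {"gripper": 0.6, "xyz": [-0.12, 0, -0.15], "turn": 0}, {"gripper": 0.6, "xyz": [-0.12, 0, -0.15], "turn": 0}])

```text
time_s: 8.32
ee_pos: [0.5282, 0.0178, 0.1968]
tcp_rot: [179.9, 0.9, -4.5]
ft_force: [0.4, -0.2, -0.2]
opening: 0.6
```

Run:
```python
from h import *
s=env.get_state();print(s['opening']*94,s['ft_force'],s['ee_pos'],s['q'],s['tcp_rot'])
p,d=env.grab_frame("top"); cv2.imwrite("pics/t3.png",p[:,:,::-1])
p,d=env.grab_frame("scene"); crop(p,220,200,190,150,4,"pics/s3.png")
```

```text
56.40371148165806 [ 0.42006699 -0.18919181 -0.15072046] [0.5282253  0.01778915 0.19684356] [ 14.68960686  29.4300046  -29.08022864 105.43494806  17.83307876
  50.65395245 -27.36098949] [179.86427181   0.91514133  -4.45469162]
```

View pics/t3.png

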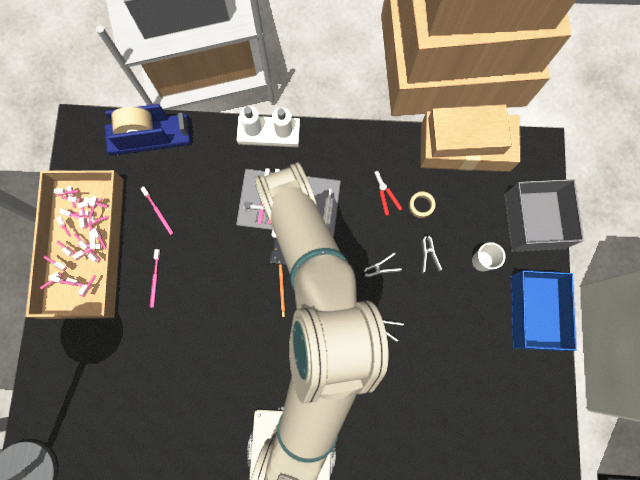

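View pics/s3.png

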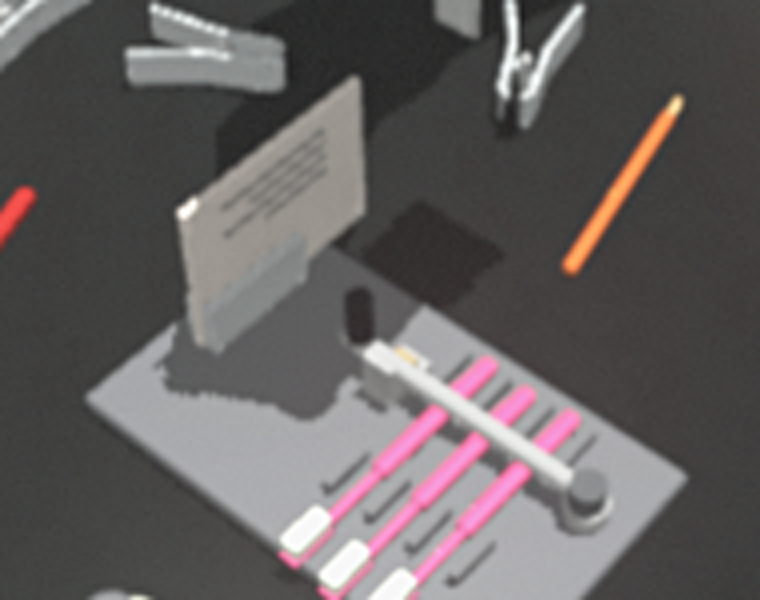

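The keeper lies across the three brushes in its catch, with the roller in front of it at about (405,355) in the crop and the brushes undisturbed. The clip is still at (430,253) in the top view. I measure its pose more finely and plan the approach.

Run:
```python
from h import *
np.set_printoptions(precision=4,suppress=True)
p,d=env.grab_frame("top"); cv2.imwrite("pics/t4.png",p[:,:,::-1])
g=p[225:285,410:450].min(2); m=(g>110).astype(np.uint8)
n,l,st,ce=cv2.connectedComponentsWithStats(m); i=1+st[1:,4].argmax(); ys,xs=np.where(l==i); print(st[1:])
X=onz("top",np.c_[xs+410,ys+225],.024)[:,:2]
# axis: handle ends left/right = extremes
lo=X[X[:,0]<X[:,0].min()+.012]; print(lo[:,1].min(),lo[:,1].max(),X[:,0].min(),X[:,0].max())
for x in np.arange(.49,.6,.01):
    s=X[abs(X[:,0]-x)<.005]; print(round(x,2),s[:,1].min(),s[:,1].max(),(s[:,1].min()+s[:,1].max())/2)
plan([(.513,-.36,.1,-82),(.513,-.36,.004,-82)])
```

```text
[[ 13  11  19  36 234]]
-0.3846837369027926 -0.33513327913855223 0.4938501236242952 0.5939587394601059
0.49 -0.3379984023140218 -0.33524798399850886 -0.3366231931562653
0.5 -0.3846837369027926 -0.3351621309637683 -0.35992293393328045
0.51 -0.3846640467595619 -0.33507522357269764 -0.3598696351661298
0.52 -0.37912961117464433 -0.3376900442791538 -0.35840982772689906
0.53 -0.3763222226432855 -0.3376034726544957 -0.35696284764889064
0.54 -0.37075891803947336 -0.3374863849401527 -0.35412265148981303
0.55 -0.365161550639337 -0.3373973210862175 -0.3512794358627772
0.56 -0.3623145154814631 -0.3372768995361364 -0.34979570750879974
0.57 -0.3622524366740755 -0.3344053953385981 -0.34832891600633675
0.58 -0.35939011585476266 -0.33427740625154073 -0.34683376105315167
0.59 -0.3565409778035346 -0.3369989402074389 -0.3467699590054868
[0.015  0.378  0.0973] 77.5
[0.0165 0.3778 0.1932] 77.5
```

Emit:
servo_tool(plan=[{"gripper": 0.75, "xyz": [0.002, 0.04, 0], "turn": 7}, {"gripper": 0.75, "xyz": [0.004, 0.08, 0], "turn": 15}, {"gripper": 0.75, "xyz": [0.006, 0.12, 0], "turn": 24}, {"gripper": 0.75, "xyz": [0.008, 0.165, 0], "turn": 33}, {"gripper": 0.75, "xyz": [0.01, 0.21, 0], "turn": 42}, {"gripper": 0.75, "xyz": [0.012, 0.255, 0], "turn": 51}, {"gripper": 0.75, "xyz": [0.014, 0.3, 0.02], "turn": 60}, {"gripper": 0.75, "xyz": [0.015, 0.34, 0.05], "turn": 69}, {"gripper": 0.75, "xyz": [0.015, 0.378, 0.08], "turn": 76.5}, {"gripper": 0.75, "xyz": [0.015, 0.378, 0.09], "turn": 76.5}, {"gripper": 0.75, "xyz": [0.015, 0.378, 0.09], "turn": 76.5}, {"gripper": 0.75, "xyz": [0.015, 0.378, 0.09], "turn": 76.5}])

```text
time_s: 9.98
ee_pos: [0.5146, -0.3587, 0.108]
tcp_rot: [179.2, 0.1, -80.8]
ft_force: [-0.2, -1.4, 0.7]
opening: 0.751
```

Run:
```python
from h import *
s=env.get_state();print(s['opening']*94,s['ee_pos'],s['q'],s['tcp_rot'])
p,d=env.grab_frame("scene"); crop(p,160,80,160,150,4,"pics/s5.png")
plan([(.513,-.36,.05,-81),(.513,-.36,.004,-81)])
```

```text
70.5745614966155 [ 0.51464117 -0.35873047  0.108035  ] [ 35.61420141  40.94833414  -5.90494418  95.07537636   6.07935249
  44.97735943 -54.03121406] [ 1.79199958e+02  1.18701167e-01 -8.08219327e+01]
[0.0009 0.0009 0.0583] 0.2
[0.0009 0.0003 0.1043] 0.2
```

View pics/s5.png

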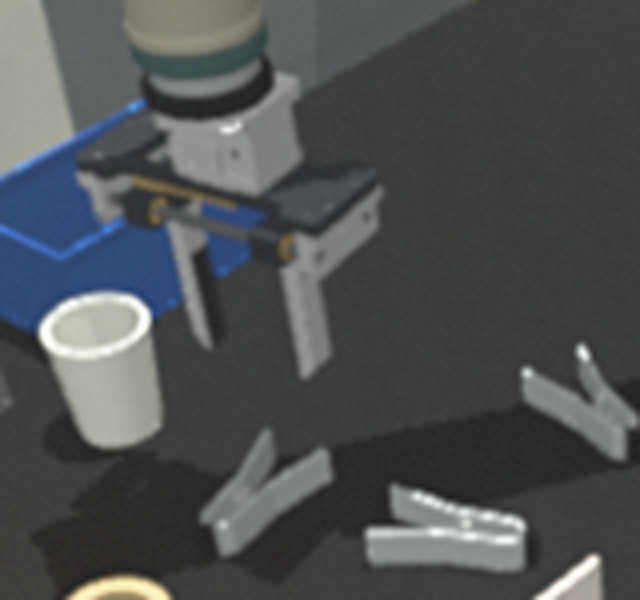

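Run:
```python
from h import *
print(onz("top",[[488,256],[474,256],[488,245],[488,268]],.085))
```

```text
[[ 0.5329535  -0.49513838  0.085     ]
 [ 0.53107806 -0.45830074  0.085     ]
 [ 0.56288455 -0.49552993  0.085     ]
 [ 0.5005855  -0.49469519  0.085     ]]
```

The cup's rim edge is at y ≈ −0.459 and the gripper body ends at about −0.45, so it clears sideways and in height. I descend and squeeze.

Emit:
servo_tool(plan=[{"gripper": 0.75, "xyz": [0.001, 0.001, 0.03], "turn": 0.2}, {"gripper": 0.75, "xyz": [0.001, 0.001, 0.06], "turn": 0.2}, {"gripper": 0.75, "xyz": [0.001, 0, 0.085], "turn": 0.2}, {"gripper": 0.75, "xyz": [0.001, 0, 0.1], "turn": 0.2}, {"gripper": 0.75, "xyz": [0.001, 0, 0.104], "turn": 0.2}, {"gripper": 0.75, "xyz": [0.001, 0, 0.104], "turn": 0.2}], squeeze=20)

```text
time_s: 10.78
ee_pos: [0.5139, -0.3601, 0.005]
tcp_rot: [179.3, 0.0, -81.0]
ft_force: [-0.6, 1.0, -0.4]
opening: 0.752
```

Run:
```python
from h import *
s=env.get_state();print(s['opening']*94,s['ee_pos'],s['ft_force'],s['tcp_rot'])
p,d=env.grab_frame("scene"); crop(p,160,80,160,150,4,"pics/s6.png")
```

```text
70.64212503939228 [ 0.51390261 -0.36012146  0.00501251] [-0.59382461  1.04367122 -0.41912738] [ 1.79260258e+02  4.89606661e-02 -8.10172632e+01]
```

View pics/s6.png

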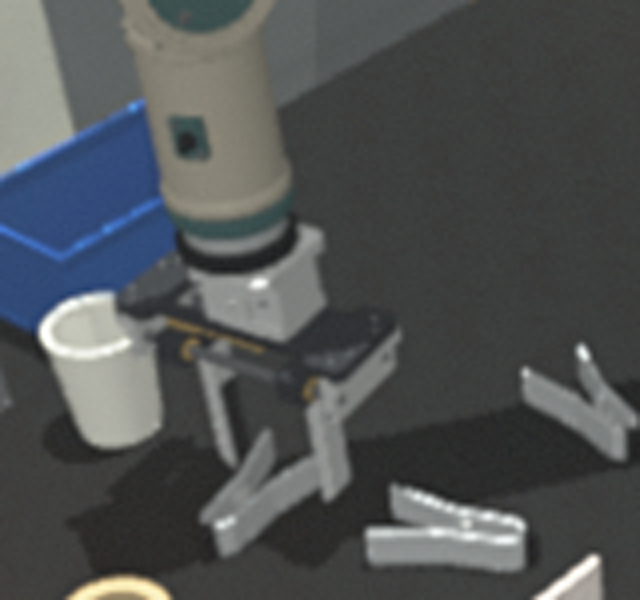

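The fingers straddle the handles behind the pivot and touch nothing. Now I close.

Emit:
servo_tool(plan=[{"gripper": 0, "xyz": [0, 0, 0], "turn": 0}, {"gripper": 0, "xyz": [0, 0, 0], "turn": 0}, {"gripper": 0, "xyz": [0, 0, 0], "turn": 0}, {"gripper": 0, "xyz": [0, 0, 0], "turn": 0}, {"gripper": 0, "xyz": [0, 0, 0], "turn": 0}, {"gripper": 0, "xyz": [0, 0, 0], "turn": 0}, {"gripper": 0, "xyz": [0, 0, 0], "turn": 0}, {"gripper": 0, "xyz": [0, 0, 0], "turn": 0}], squeeze=22)

```text
time_s: 11.82
ee_pos: [0.5142, -0.3605, 0.0057]
tcp_rot: [179.3, 0.0, -81.0]
ft_force: [-1.7, 0.6, 5.1]
opening: 0.188
```

Run:
```python
from h import *
s=env.get_state();print(s['opening']*94,s['ee_pos'],s['ft_force'],s['tcp_rot'])
p,d=env.grab_frame("scene"); crop(p,160,80,160,150,4,"pics/s7.png")
```

```text
17.712938960276304 [ 0.51417618 -0.36053509  0.00571234] [-1.73810206  0.6288904   5.09849788] [ 1.79298746e+02  4.46971573e-03 -8.10330706e+01]
```

View pics/s7.png

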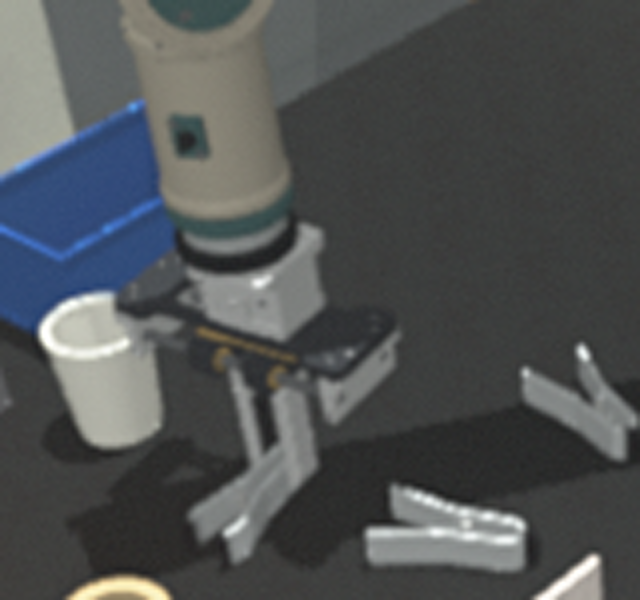

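The clip is gripped and gaping. I lift it and look again.

Emit:
servo_tool(plan=[{"gripper": 0, "xyz": [0, 0, -0.015], "turn": 0}, {"gripper": 0, "xyz": [0, 0, -0.035], "turn": 0}, {"gripper": 0, "xyz": [0, 0, -0.06], "turn": 0}, {"gripper": 0, "xyz": [0, 0, -0.09], "turn": 0}, {"gripper": 0, "xyz": [0, 0, -0.12], "turn": 0}, {"gripper": 0, "xyz": [0, 0, -0.12], "turn": 0}, {"gripper": 0, "xyz": [0, 0, -0.12], "turn": 0}, {"gripper": 0, "xyz": [0, 0, -0.12], "turn": 0}], squeeze=22)

```text
time_s: 12.88
ee_pos: [0.5148, -0.3598, 0.1246]
tcp_rot: [179.2, 0.1, -81.0]
ft_force: [-0.7, 0.4, -0.8]
opening: 0.189
```

Run:
```python
from h import *
s=env.get_state();print(s['opening']*94,s['ee_pos'],s['ft_force'],s['tcp_rot'],s['q'])
p,d=env.grab_frame("scene"); crop(p,160,80,160,150,4,"pics/s8.png")
p,d=env.grab_frame("top"); crop(p,370,180,140,120,5,"pics/t8.png")
c=np.array([.552,-.0568]);ax=RT@[1,0]
for off,z in((.065+.042,.126),(.065+.042,.0595),(.025+.042,.0595)):
    plan([(*(c-ax*off),z,-94.3)])
```

```text
17.797892893644722 [ 0.51480866 -0.35981911  0.12458244] [-0.71378804  0.38137435 -0.81332897] [ 1.79201124e+02  8.86421431e-02 -8.10310328e+01] [ 35.73181971  39.79285087  -5.99297935  94.27307107   5.86271618
  46.90845727 -53.97031853]
[-0.3183  0.0204 -0.0006] 13.3
[-0.3182  0.0194  0.0659] 13.3
[-0.309  -0.0195  0.0653] 13.3
```

View pics/s8.png

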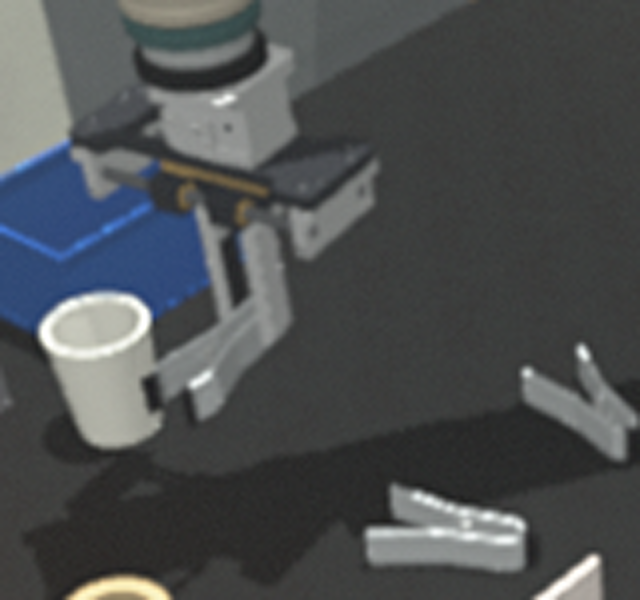

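View pics/t8.png

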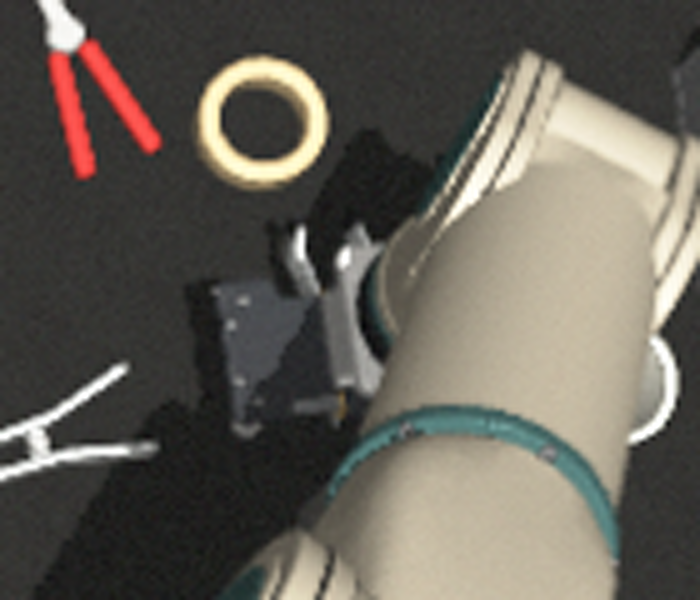

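The clip is held level and gaping, with its tips at about (300,235) and (355,238) in the top crop. I move to a standoff in front of the card.

Emit:
servo_tool(plan=[{"gripper": 0, "xyz": [-0.03, 0.01, 0], "turn": 2}, {"gripper": 0, "xyz": [-0.06, 0.02, 0], "turn": 4}, {"gripper": 0, "xyz": [-0.095, 0.03, 0], "turn": 6}, {"gripper": 0, "xyz": [-0.13, 0.03, 0], "turn": 8}, {"gripper": 0, "xyz": [-0.165, 0.03, 0], "turn": 10}, {"gripper": 0, "xyz": [-0.2, 0.03, 0], "turn": 12}, {"gripper": 0, "xyz": [-0.235, 0.03, 0], "turn": 13.3}, {"gripper": 0, "xyz": [-0.27, 0.025, 0], "turn": 13.3}, {"gripper": 0, "xyz": [-0.3, 0.02, 0], "turn": 13.3}, {"gripper": 0, "xyz": [-0.318, 0.02, 0], "turn": 13.3}, {"gripper": 0, "xyz": [-0.318, 0.02, 0], "turn": 13.3}, {"gripper": 0, "xyz": [-0.318, 0.02, 0], "turn": 13.3}], squeeze=22)

```text
time_s: 14.48
ee_pos: [0.4458, -0.0498, 0.1252]
tcp_rot: [179.2, -0.1, -94.4]
ft_force: [-0.3, -0.6, 0.5]
opening: 0.185
```

Emit:
servo_tool(plan=[{"gripper": 0, "xyz": [0, 0, 0.02], "turn": 0}, {"gripper": 0, "xyz": [0, 0, 0.045], "turn": 0}, {"gripper": 0, "xyz": [0, 0, 0.066], "turn": 0}, {"gripper": 0, "xyz": [0, 0, 0.066], "turn": 0}, {"gripper": 0, "xyz": [0, 0, 0.066], "turn": 0}, {"gripper": 0, "xyz": [0, 0, 0.066], "turn": 0}])

```text
time_s: 15.22
ee_pos: [0.4456, -0.0502, 0.06]
tcp_rot: [179.3, -0.1, -94.4]
ft_force: [-0.5, 0.4, -1.0]
opening: 0.191
```

Run:
```python
from h import *
s=env.get_state();print(s['opening']*94,s['ee_pos'],s['ft_force'],s['tcp_rot'],s['q'])
p,d=env.grab_frame("scene"); crop(p,230,140,160,120,5,"pics/s9.png");np.savez("s9.npz",p=p,d=d)
p,d=env.grab_frame("top"); crop(p,270,170,110,110,5,"pics/t9.png");np.savez("t9.npz",p=p,d=d)
```

```text
17.94489238056809 [ 0.44555382 -0.05024398  0.05999082] [-0.48802577  0.39351173 -1.04227536] [ 1.79308024e+02 -1.36420763e-01 -9.44063486e+01] [  3.15110828  34.94958236  -0.57898176 124.87710253   1.25483393
  20.87506307 -92.90785431]
```

View pics/s9.png

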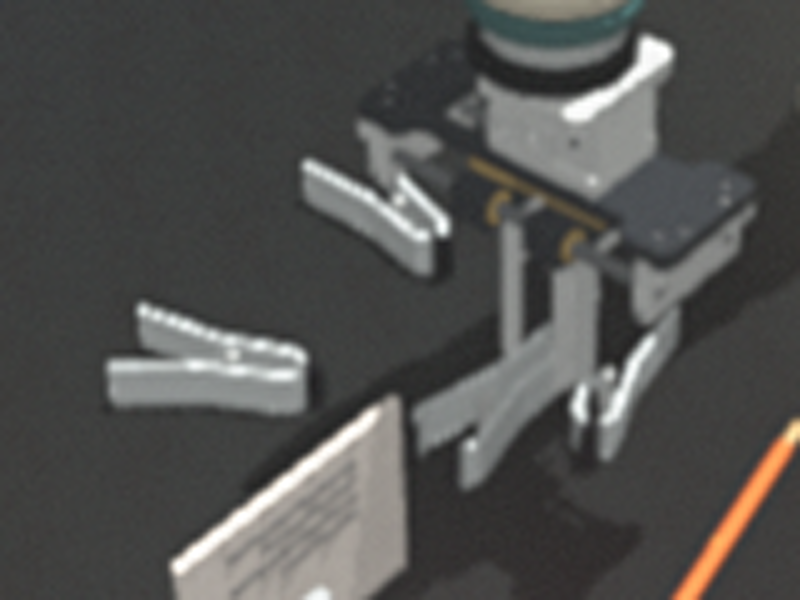

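View pics/t9.png

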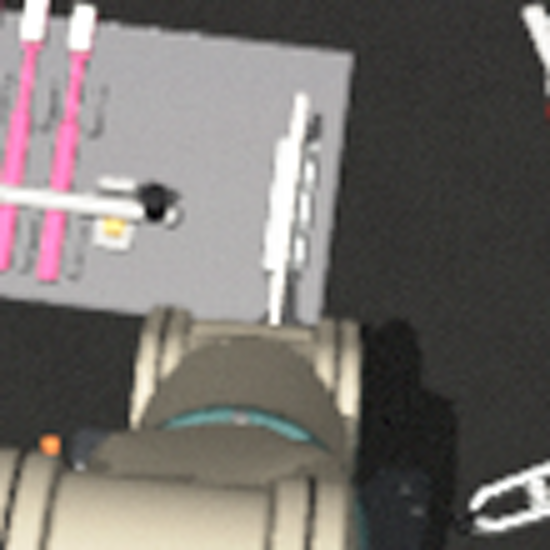

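Run:
```python
from h import *
np.set_printoptions(precision=4,suppress=True)
u=lambda X,f,o:(np.array(X,float)+.5)/f-.5+np.array(o)
P=onz("scene",u([[415,404],[464,446]],5,(230,140)),.0805);print(P)
B=onz("scene",u([[420,455],[470,488]],5,(230,140)),.0545);print(B)
K=onz("scene",u([[397,397],[401,396]],5,(230,140)),.12);print(K, onz("scene",u([[408,570]],5,(230,140)),.014))
t=np.load("t9.npz")["p"]
# card top-edge centerline in top view rows 188..232
for r in range(192,234,4):
    row=t[r,318:335].astype(int).min(1); print(r,row)
```

```text
[[ 0.5155 -0.076   0.0805]
 [ 0.5251 -0.0405  0.0805]]
[[ 0.5204 -0.0701  0.0545]
 [ 0.5246 -0.0377  0.0545]]
[[ 0.5503 -0.0585  0.12  ]
 [ 0.5488 -0.0575  0.12  ]] [[ 0.5537 -0.0533  0.014 ]]
192 [175 174 174 173 177 174 177 174 175 171 198 249 247 189 164 153 165]
196 [172 176 174 175 174 177 174 171 175 174 236 250 223 126  94  92 143]
200 [176 175 172 175 175 174 175 220 249 253 254 244 162 155 159 167 174]
204 [173 176 175 175 176 178 174 236 252 253 252 222 155 241 231 142 176]
208 [176 177 174 174 174 177 232 251 253 254 245 164 189 190 164 176 176]
212 [174 176 175 175 178 175 235 252 254 253 222 155 239 229 141 177 179]
216 [178 179 176 176 176 231 251 252 254 239 147 155 157 168 177 174 179]
220 [176 175 176 174 178 236 252 253 252 220 154 238 227 146 178 179 170]
224 [180 177 180 176 163 143 178 249 239 128 112 123 158 176 178 182 146]
228 [178 178 178 179 177 177 234 246 196  92  91 143 178 178 179 171 124]
232 [177 176 178 179 169 140 243 242 122  92  92 145 177 178 179 147  80]
```

The clip tips straddle y ≈ −0.056 and the card edge is also at about −0.056, so they line up to 1–2 mm. The height matches too. I advance 40 mm along the card.

Emit:
servo_tool(plan=[{"gripper": 0, "xyz": [0, -0.006, 0], "turn": 0}, {"gripper": 0, "xyz": [0, -0.012, 0], "turn": 0}, {"gripper": 0, "xyz": [0, -0.018, 0], "turn": 0}, {"gripper": 0, "xyz": [0, -0.024, 0], "turn": 0}, {"gripper": 0, "xyz": [0, -0.03, 0], "turn": 0}, {"gripper": 0, "xyz": [0, -0.036, 0], "turn": 0}, {"gripper": 0, "xyz": [0, -0.04, 0], "turn": 0}, {"gripper": 0, "xyz": [0, -0.04, 0], "turn": 0}, {"gripper": 0, "xyz": [0, -0.04, 0], "turn": 0}, {"gripper": 0, "xyz": [0, -0.04, 0], "turn": 0}], squeeze=22)

```text
time_s: 16.58
ee_pos: [0.485, -0.0531, 0.0594]
tcp_rot: [179.3, -0.1, -94.4]
ft_force: [-0.0, 1.4, -0.7]
opening: 0.19
```

Run:
```python
from h import *
s=env.get_state();print(s['opening']*94,s['ee_pos'],s['ft_force'],s['tcp_rot'],s['time_s'])
p,d=env.grab_frame("scene"); crop(p,240,180,110,90,7,"pics/s10.png")
p,d=env.grab_frame("top"); cv2.imwrite("pics/t10.png",p[:,:,::-1])
```

```text
17.830207216698724 [ 0.4850084  -0.05309918  0.0593812 ] [-0.04556488  1.38880399 -0.67207555] [ 1.79276574e+02 -1.33053554e-01 -9.43900727e+01] 16.575
```

View pics/s10.png

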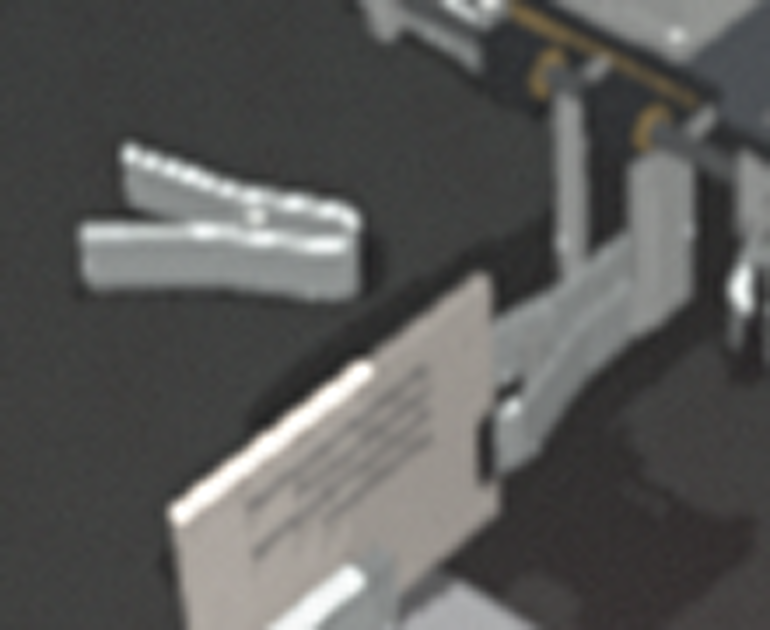

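View pics/t10.png

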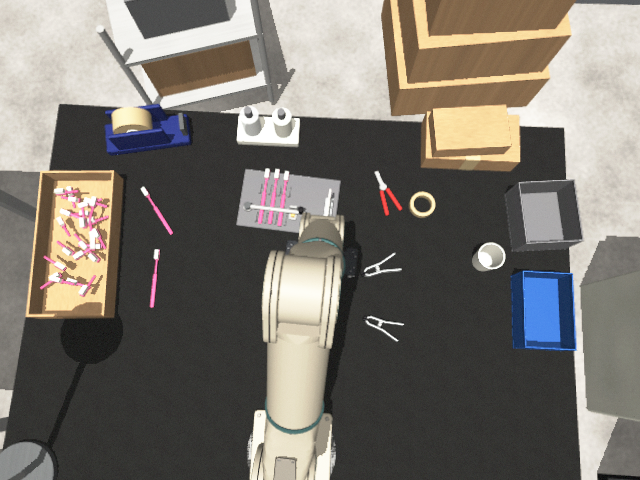

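Run:
```python
from h import *
np.set_printoptions(precision=4,suppress=True)
u=lambda X,f,o:(np.array(X,float)+.5)/f-.5+np.array(o)
print(onz("scene",u([[482,420]],7,(240,180)),.08),onz("scene",u([[485,482]],7,(240,180)),.054))
print(onz("scene",u([[489,275]],7,(240,180)),.12),onz("scene",u([[497,515]],7,(240,180)),.014))
print(proj("scene",[[.552,-.0568,.12],[.552,-.0568,.014],[.573,-.044,.08],[.573,-.044,.054]]), u([[489,275],[497,515],[482,420],[485,482]],7,(240,180)))
```

```text
[[ 0.5712 -0.0456  0.08  ]] [[ 0.5732 -0.0439  0.054 ]]
[[ 0.5494 -0.0581  0.12  ]] [[ 0.5533 -0.0554  0.014 ]]
[[309.1684 219.7228]
 [310.4488 252.5594]
 [308.534  240.3285]
 [308.8751 248.373 ]] [[309.4286 218.8571]
 [310.5714 253.1429]
 [308.4286 239.5714]
 [308.8571 248.4286]]
```

The tip is measured at x = 0.572, where 0.573 was expected. That puts the card edge about 26 mm ahead of the pivot and near the middle of the jaws. Force is at noise level, so I hand in.

Run:
```python
from cell import env
s=env.get_state();print(s['opening']*94,s['ft_force'],s['ee_pos']);print(env.job_done())
```

```text
17.85697010716824 [ 0.26419082 -0.0973114  -0.49500172] [ 0.48511693 -0.05311463  0.05941729]
the job is handed in; nothing more can be done
None
```

I swung the keeper bar shut until it snapped home, then picked up the rightmost clip by its handles. It is now held wide open around the batch card's free edge. I handed the job in at about 16.7 s without letting go; it reported no verdict.

**Keeper:** I pinched the knob and took the bar round to its stop. The force rose to about 12 N without further motion. The pictures afterwards show the roller in front of the bar and the brushes still in their grooves.

**Clip:**
- **Opening:** The fingers read 17.9 mm apart at 22 N. That is a little under the 20 mm stated for the clip wide open, so I took it to be on its stop. I had no direct reading of the leg angles.
- **Position on the card:** The card edge is about 26 mm ahead of the clip's middle. Sideways it is centred within about 2 mm, and in height within about 1 mm by calculation.
- **Angle:** The gripper is within about 1° of level and in line with the card.
- **Contact:** The last force reading was below 0.6 N, so there is no sign of the clip touching the card or tray.

**Disagreements:**
- **First approach to the knob:** I measured before the arm had settled and came in 11 mm off. I recentred before pinching the knob.
- **Card edge:** The two cameras differed by 2–3 mm on where it is.

Nothing else on the bench showed movement in the last pictures, although the arm hid one of the spare clips and the pencil in the final top view.

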